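Spin the bench turntable and stop it on its red mark

ROBOT

A 6-joint arm with a two-finger parallel gripper is mounted at the origin on a cart in front of the work surface, level with it; the furniture and walls round the work are solid. World frame = base frame: x ahead of the robot, y to its left, z up, the work surface at z = 0. Lengths are in m, angles in degrees, forces in N, time in s.
With the tool pointing down it reaches from about 0.35 to 0.875 m from the base axis. Payload 15.5 kg.
Tool frame: the origin (TCP) lies at the very end of the fingers, on their centre line; the grasp point (between the pads) lies 19 mm behind it (arm.grip_depth is the distance from the TCP to the grasp point, in m); z points along the fingers, y is the line along which they close (so a half turn about z gives the same grasp; the last joint's range is limited). The gripper opens to 85 mm and grips with 20 to 120 N. Pads are 22 mm wide; open, the fingers measure 114 mm over their backs; the gripper's body (76 mm by 85 mm) begins 54 mm behind the grasp point. The pads swing forward as they close: fully open they stand 13 mm farther back than shut.
Start: joints at [63.742, 28.281, 77.091, -0, 74.628, -5.472], TCP at [0.222, 0.584, 0.231] pointing down, gripper open.
Joint ranges: [-166.48, 166.48], [-47.26, 123.95], [12.59, 153.08], [-70.14, 250.14], [6.76, 159.57], [-176.63, 176.63]. Speed limits (degrees/s): [108.29, 108.29, 147.25, 172.46, 172.46, 172.46].

INTERFACE

Orientations are given as [roll, pitch, yaw] about the fixed x, y, z axes, in that order (R = Rz(yaw) Ry(pitch) Rx(roll)).
In Python, from bench import readout, viewer, arm gives the robot as it stands.
- The arm moves only by the tool arm_command, never from a script. Its argument "motion" is a list of rows, each a list of 3 entries, a list of its own where there are three numbers: the closure, from -1 (fully open) to 1 (shut), then the shift along the tool's x, y, z in units of 50 mm (1.0 is 50 mm), then the turn about the tool's z in rad. In form: [[jaw, [tx, ty, tz], roll], ...]. A call has 1 to 5 rows; each row is the pose to reach, as a shift and turn from the pose commanded when the call began, along the tool's axes at that moment; what a row does not reach only later rows make up. A row lasts 1/8 s, in which the tool goes at most 62.5 mm and 10.7 degrees, less where a joint would pass 70% of its speed; a pose out of reach is approached as far as the arm can. A call with a gripper value outside its range is refused whole. The fingers move at their own pace and stop on an object; "force" is the grip in N (left out, the last holds). Time passes only in rows, so rows that repeat a pose let the fingers close. It gives the time, the measured TCP pose, the force, the opening and the grip force at its end, in the units of the state.
- readout.get_state(): the state, without advancing time (a new reading comes with each control period).
- viewer.camera(name): name is "side" or "top" or "wrist"; returns the picture (384x512x3 uint8, blue, green, red); there is no depth.
- viewer.calibration(name): a dict with "fov_y" (degrees; the focal length in pixels is half the picture's height over the tangent of half this angle, whatever the lens; pixels are square), "cx", "cy" (the principal point, pixels), "D" ([k1, k2, p1, p2, k3] as OpenCV has them; the pictures are not rectified), "rvec" (rotation vector, rad) and "tvec" (3), from world to camera coordinates, as OpenCV has them. Camera axes: x right, y down, z forward; pixel columns grow to the right and rows downward; lengths in m; the calibration is good to about 2 mm. A picture is of the moment at which its call begins: read the wrist's pose just before it. calibration takes no time and is no camera call; for the wrist camera it gives the pose at the moment of the call.
- arm.close_job(): hands the job in; it is judged then, once.
The state is a dict: "time_s": time; "q": joint angles; "qd": joint speeds; "joint_torque": joint torques, N m; "eef_pos": TCP position; "tool_rot": TCP orientation; "force": force on the tool from outside, world axes, zero at the start; "ft_torque": the same for the moment, N m; "opening": opening from 0.0 (shut) to 1.0 (fully open); "gripper_force": force on a finger pad.
Only numpy, scipy, OpenCV 4.12 (cv2) and the standard library are available. Lean on these libraries where they do the work, as an engineer would, in place of code of your own. Each camera call takes 0.05 s, during which the arm holds its last target. There are 200 camera calls.

TASK

Check that the bench turntable runs freely and park it: flick its black peg with a fingertip so that the disc spins counterclockwise (seen from above) and, left running free, carries its red field past the pointer at least once. Then, on a later pass, brake the still turning disc by pressing a fingertip on its flat top, so that it stops with the pointer pointing into the red field, and take the finger away. From the first pass on, leave the peg alone and do not let the disc come to rest anywhere else, and leave the brass weight, the wood offcut and the black marker where they are.

Things in the scene. Friction and masses are not known exactly. Their poses are not given: they have to be found in the camera images.
- stand: Fixed grey turntable stand: round foot of 136 mm across, 18 mm high at the post. Origin on the bench surface, on the wheel's vertical axis; z up. Along its -x lies a low arm with a 12 mm thick steel post, 119 mm from the axis, that carries the black pointer; the post's top is 50 mm above the bench.
- pointer (a point): Tip of the black pointer, on its top, 104 mm from the wheel's axis (along the stand's -x) and 50 mm above the bench; it points inward at the disc's rim and does not turn with the disc.
- wheel (a joint): Angle of the wheel (disc, red field and peg together) about its vertical axis, rad, growing counterclockwise from above, not wrapped, no end stops. At 0, 2 pi, 4 pi.. the middle of the red field is at the pointer; it starts between 1.0 and 3.8. Left alone, its speed w falls by about 0.13 + 0.17 w rad/s each second (30 percent more or less from run to run): from 5 to 1 rad/s in about 7 s.
- disc: Round aluminium disc, 200 mm across, 8 mm thick, part of the wheel, about 0.6 kg; its flat top is 50 mm above the bench. Origin on the axis at the disc's underside, 42 mm above the bench; its -x points to the middle of the red field, its +x to the peg. A dark cap of 28 mm across, 5 mm high, covers the axis. Beyond 60 mm from the axis the top is flat and the peg sweeps clear of it, so that a finger can brake there, for instance 80 mm from the axis.
- mark (a point): Middle of the red field at the disc's rim, on its top, 100 mm from the axis. The red field is a flat painted wedge from 66 mm to 99 mm from the axis, 25 degrees (about 44 mm at the rim) wide.
- peg: Black upright finger peg fixed to the disc, 50 mm from the axis, opposite the red field; 12 mm thick (15 mm at its head, 18 mm at its foot), rising 31 mm above the disc. Origin at its foot on the disc's top.
- peg_top (a point): Centre of the peg's top, 81 mm above the bench, 50 mm from the axis. A flick to 4 to 6 rad/s (finger at 0.2 to 0.3 m/s) is ample; below 3 rad/s the wheel may not reach the second pass. A fingertip pressed on the disc with a few newtons stops it almost at once.
- brass_weight: Loose turned brass weight with a knob, 28 mm across, 31 mm high, standing on the bench; a bystander. Origin under its centre.
- wood_offcut: Loose block of wood, 50x58x26 mm, on the bench behind the turntable; a bystander. Origin under its centre.
- marker_black: Loose black marker pen, 118 mm long, 17 mm high, lying on the bench behind the turntable; a bystander. Origin under its centre.

How it is judged:
By the outcome, as a careful person would: the job done as asked, in the order asked, and still so for the second after the job is handed in, with the robot touching nothing.
It also fails if it takes over 45 s, if anything falls off the work surface, if the arm or the gripper's body presses on something with over 40 N, if the wrist force passes 120 N, or if a joint passes its speed limit or range.

## Working session

There is one attempt and no reset: what is moved stays moved. The work goes in short steps, Python scripts to look and compute and a tool call to move; the robot and the scene stay as the last step left them, time stands still between calls to the robot, and variables do not carry over. Pictures are saved under pics/ and viewed, at most 10 in all, crops included, and the job is handed in when it is done.

Besides the shell and the picture viewer there is one more tool, called after ">>>" by a JSON object that holds its "name" and its "arguments", one argument or row to a line. arm_command: Moves the arm, as the interface text tells. Its arguments: {"type":"object","properties":{"motion":{"type":"array","items":{"type":"array"}},"force":{"type":"number"}},"required":["motion"]}

```bash
mkdir -p pics; cat > h.py <<'E'
import cv2, numpy as np
from bench import readout, viewer, arm
def cal(n):
    c=viewer.calibration(n); f=192/np.tan(np.radians(c["fov_y"])/2)
    K=np.array([[f,0,c["cx"]],[0,f,c["cy"]],[0,0,1]]); R=cv2.Rodrigues(np.array(c["rvec"],float))[0]
    return K,np.array(c["D"],float),R,np.array(c["tvec"],float).ravel()
def plane(n,px,z):
    K,D,R,t=cal(n); p=cv2.undistortPoints(np.array(px,float).reshape(-1,1,2),K,D).reshape(-1,2)
    d=np.c_[p,np.ones(len(p))]@R; o=-R.T@t
    return o+d*((z-o[2])/d[:,2])[:,None]
def proj(n,P):
    K,D,R,t=cal(n); return cv2.projectPoints(np.array(P,float).reshape(-1,1,3),cv2.Rodrigues(R)[0],t,K,D)[0].reshape(-1,2)
def redmask(im):
    h=cv2.cvtColor(im,cv2.COLOR_BGR2HSV); return (((h[...,0]<8)|(h[...,0]>172))&(h[...,1]>120)&(h[...,2]>60)).astype(np.uint8)
E
python3 - <<'E'
from h import *
s=readout.get_state(); print(s)
for n in("top","side"):
    im=viewer.camera(n); cv2.imwrite(f"pics/{n}0.png",im)
    k,l,st,c=cv2.connectedComponentsWithStats(redmask(im))
    print(n,[(st[i].tolist(),c[i].round(1).tolist(),plane(n,c[i],.05).round(4).tolist()) for i in range(1,k) if st[i,4]>20])
E
```

```text
{'time_s': 0.0, 'q': array([ 6.37427859e+01,  2.83146332e+01,  7.71278247e+01, -1.33731812e-03,
        7.46270884e+01, -5.46858655e+00]), 'qd': array([-0.05678478,  0.03872177, -0.19380621,  0.03262283,  0.05330251,
       -0.01259984]), 'joint_torque': array([ 6.06282963e-03, -8.82155442e+01, -3.83883905e+01,  3.37867041e-04,
        9.90428205e-03, -4.21207517e-05]), 'eef_pos': array([0.22163838, 0.58399772, 0.23069887]), 'tool_rot': array([-1.79930647e+02, -5.34459366e-03,  1.59211724e+02]), 'force': array([ 0.38176522, -0.49455037,  0.29878995]), 'ft_torque': array([-0.09087491,  0.06657104,  0.02574718]), 'gripper_force': 0.0, 'opening': 1.000072478726752}
top [([265, 100, 19, 5, 67], [273.5, 102.0], [[0.9201, -0.2633, 0.05]]), ([45, 167, 41, 15, 235], [65.4, 173.7], [[0.7301, 0.3133, 0.05]]), ([361, 188, 6, 6, 22], [363.4, 190.5], [[0.6677, -0.4981, 0.05]]), ([255, 196, 15, 16, 157], [261.7, 205.0], [[0.6341, -0.2236, 0.05]])]
side [([240, 100, 19, 10, 52], [247.6, 104.2], [[0.9208, -0.2623, 0.05]]), ([366, 127, 11, 28, 126], [370.3, 140.4], [[0.717, -0.4977, 0.05]]), ([371, 134, 12, 28, 140], [377.1, 147.0], [[0.6944, -0.5039, 0.05]]), ([265, 194, 19, 17, 175], [273.6, 202.6], [[0.6357, -0.2247, 0.05]]), ([0, 233, 42, 27, 297], [20.7, 245.5], [[0.7163, 0.3059, 0.05]])]
```

View pics/top0.png

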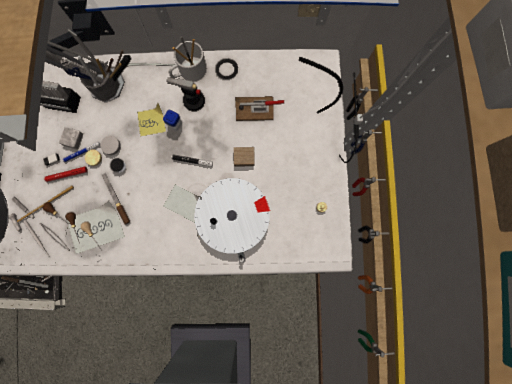

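View pics/side0.png

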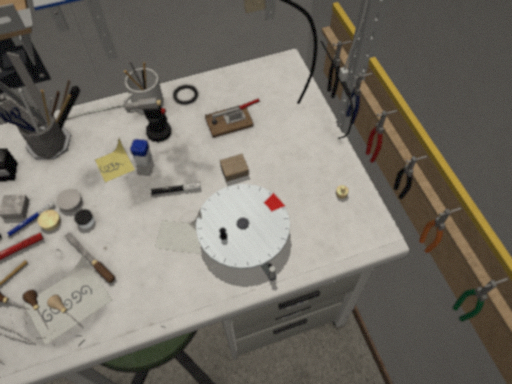

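Both views show the disc: cap at about (232,215) in top, red wedge (262,205), peg (213,221) and the pointer post near (241,258). The offcut is at (244,156), the marker at (192,160) and the brass weight at (321,208). Next I measure the axis, pointer direction and peg.

```bash
python3 - <<'E'
from h import *
for n in("top","side"):
    im=cv2.imread(f"pics/{n}0.png"); g=cv2.cvtColor(im,cv2.COLOR_BGR2GRAY)
    w=(((g>150)|(redmask(im)>0))).astype(np.uint8)
    x0,x1,y0,y1=(190,275,175,275) if n=="top" else (190,300,175,290)
    d=np.zeros_like(g); d[y0:y1,x0:x1]=(g[y0:y1,x0:x1]<90); d[redmask(im)>0]=0
    k,l,st,c=cv2.connectedComponentsWithStats(d)
    for i in range(1,k):
        if st[i,4]>5: print(n,st[i],c[i].round(1),plane(n,c[i],.05).round(4),plane(n,c[i],.055).round(4),plane(n,c[i],.081).round(4))
    cv2.imwrite(f"pics/{n}c.png",cv2.resize(im[y0:y1,x0:x1],None,fx=5,fy=5,interpolation=cv2.INTER_CUBIC))
E
```

```text
top [196 196   5   3   7] [198.1 196.6] [[ 0.6596 -0.0559  0.05  ]] [[ 0.6589 -0.0566  0.055 ]] [[ 0.6553 -0.0605  0.081 ]]
top [227 211  10   9  70] [231.3 215. ] [[ 0.6091 -0.1432  0.05  ]] [[ 0.6087 -0.1435  0.055 ]] [[ 0.6065 -0.1449  0.081 ]]
top [210 218   7   7  37] [213.  220.9] [[ 0.5944 -0.095   0.05  ]] [[ 0.594  -0.0955  0.055 ]] [[ 0.5923 -0.0983  0.081 ]]
top [238 252   7   9  42] [241.1 255.5] [[ 0.5031 -0.1672  0.05  ]] [[ 0.5033 -0.1674  0.055 ]] [[ 0.5041 -0.1681  0.081 ]]
top [255 274  20   1  20] [264.5 274. ] [[ 0.4545 -0.227   0.05  ]] [[ 0.4549 -0.2268  0.055 ]] [[ 0.4572 -0.2258  0.081 ]]
side [225 175  23   7  85] [233.8 176.9] [[ 0.7283 -0.1635  0.05  ]] [[ 0.7252 -0.1628  0.055 ]] [[ 0.7087 -0.1588  0.081 ]]
side [238 219  10  10  80] [242.5 223.1] [[ 0.6107 -0.1448  0.05  ]] [[ 0.6082 -0.1442  0.055 ]] [[ 0.5952 -0.1407  0.081 ]]
side [220 228   7  12  63] [222.8 234. ] [[ 0.6002 -0.0977  0.05  ]] [[ 0.5978 -0.0973  0.055 ]] [[ 0.585  -0.0952  0.081 ]]
side [261 263  15  18 132] [268.5 271.4] [[ 0.4898 -0.1593  0.05  ]] [[ 0.4879 -0.1585  0.055 ]] [[ 0.4784 -0.1547  0.081 ]]
```

View pics/topc.png

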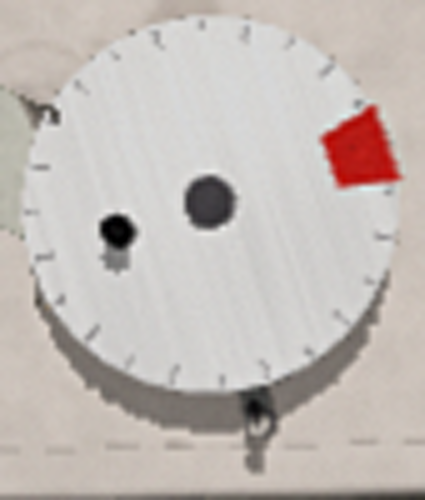

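View pics/sidec.png

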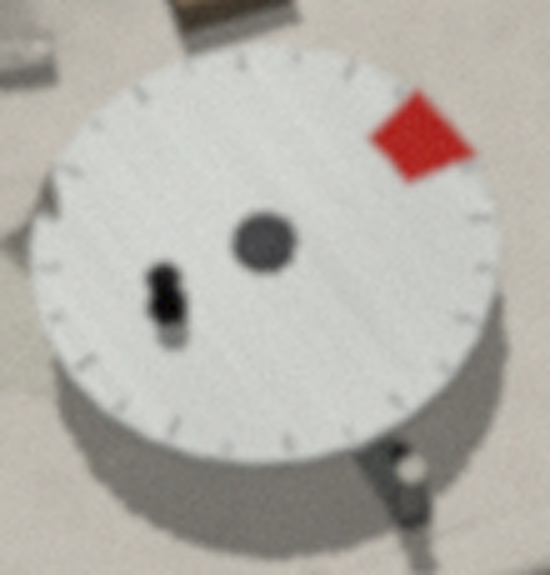

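Axis is at about (0.6085,-0.144), the pointer points along world angle -167°, red is at -72° and the peg at 108°. I'm moving above the disc's far-left rim with the gripper shut.

>>> {"name": "arm_command", "arguments": {
  "motion": [
    [1,[-11.1,-9.86,0],-0.9],
    [1,[-11.1,-9.86,0],-0.9],
    [1,[-11.1,-9.86,0],-0.9],
    [1,[-11.1,-9.86,0],-0.9],
    [1,[-11.1,-9.86,0],-0.9]
  ],
  "force": 40
}}

```text
time_s: 0.72
eef_pos: [0.354, 0.3342, 0.2313]
tool_rot: [-180.0, -0.0, -152.3]
force: [0.1, 1.8, 0.2]
opening: 0.002
gripper_force: 0.0
```

>>> {"name": "arm_command", "arguments": {
  "motion": [
    [1,[0.47,-8.59,0],0],
    [1,[0.47,-8.59,0],0],
    [1,[0.47,-8.59,0],0],
    [1,[0.47,-8.59,0],0],
    [1,[0.47,-8.59,0],0]
  ]
}}

```text
time_s: 1.35
eef_pos: [0.4826, 0.0491, 0.2314]
tool_rot: [180.0, 0.0, -152.6]
force: [-0.6, 0.7, -0.5]
opening: -0.0
gripper_force: 0.0
```

>>> {"name": "arm_command", "arguments": {
  "motion": [
    [1,[0.07,-2.34,2.2],0],
    [1,[0.07,-2.34,2.2],0],
    [1,[0.07,-2.34,2.2],0],
    [1,[0.07,-2.34,2.2],0],
    [1,[0.07,-2.34,2.2],0]
  ]
}}

```text
time_s: 1.98
eef_pos: [0.5327, -0.0539, 0.1217]
tool_rot: [180.0, -0.0, -152.6]
force: [-0.5, 0.3, -0.1]
opening: -0.001
gripper_force: 0.0
```

>>> {"name": "arm_command", "arguments": {
  "motion": [
    [1,[-0.52,-0.66,0],0],
    [1,[-0.52,-0.66,1.2],0],
    [1,[-0.52,-0.66,1.33],0],
    [1,[-0.52,-0.66,1.33],0]
  ]
}}

```text
time_s: 2.48
eef_pos: [0.571, -0.071, 0.0561]
tool_rot: [180.0, -0.0, -152.5]
force: [-0.5, 0.8, -0.3]
opening: 0.006
gripper_force: 0.0
```

>>> {"name": "arm_command", "arguments": {
  "motion": [
    [1,[0,0,0.11],0],
    [1,[0,0,0.11],0]
  ]
}}

```text
time_s: 2.72
eef_pos: [0.5716, -0.0716, 0.0504]
tool_rot: [-180.0, 0.1, -152.6]
force: [-0.3, 0.2, -0.3]
opening: -0.0
gripper_force: 0.0
```

```bash
python3 - <<'E'
from h import *
for n in("top","side"):
    im=viewer.camera(n); cv2.imwrite(f"pics/{n}1.png",im)
s=readout.get_state(); print(s["eef_pos"],s["force"],s["tool_rot"],s["time_s"])
cv2.imwrite("pics/both1.png",np.hstack([cv2.imread("pics/top1.png")[130:300,150:320],cv2.imread("pics/side1.png")[150:320,160:330]]).repeat(2,0).repeat(2,1))
E
```

```text
[ 0.57153575 -0.07168428  0.05017829] [-0.2915305  -0.15526487  0.04753903] [-1.79962382e+02  4.34296422e-02 -1.52560007e+02] 2.825
```

View pics/both1.png

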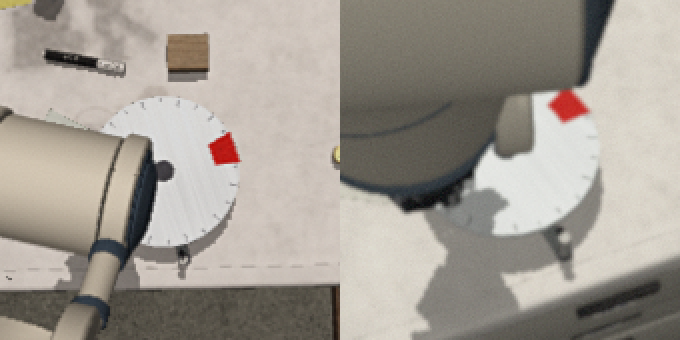

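The arm covers the disc's left part, but the right half and the pointer stay visible in the top view. I'm testing a light press on the disc before the flick, then raising.

>>> {"name": "arm_command", "arguments": {
  "motion": [
    [1,[0,0,0.04],0],
    [1,[0,0,0.04],0]
  ]
}}

```text
time_s: 3.08
eef_pos: [0.5726, -0.0713, 0.0498]
tool_rot: [-179.9, 0.2, -152.6]
force: [-5.1, 7.8, 38.1]
opening: -0.0
gripper_force: 18.6
```

>>> {"name": "arm_command", "arguments": {
  "motion": [
    [1,[0,0,-1.2],0],
    [1,[-1.2,-0.64,-1.2],0],
    [1,[-1.2,-0.64,-1.2],0],
    [1,[-1.2,-0.64,-1.2],0]
  ]
}}

```text
time_s: 3.58
eef_pos: [0.6389, -0.0723, 0.1071]
tool_rot: [180.0, -0.0, -152.5]
force: [0.3, 0.5, -0.9]
opening: -0.004
gripper_force: 0.0
```

Pressing 2 mm below the surface gives 38 N, so about 0.7 mm is enough. Next I lower the finger behind the peg and flick it.

>>> {"name": "arm_command", "arguments": {
  "motion": [
    [1,[0,0,0.9],0],
    [1,[0,0,0.9],0]
  ]
}}

```text
time_s: 3.82
eef_pos: [0.6359, -0.0719, 0.0597]
tool_rot: [179.7, -0.3, -152.6]
force: [-0.0, -0.1, 0.3]
opening: 0.0
gripper_force: 0.0
```

>>> {"name": "arm_command", "arguments": {
  "motion": [
    [1,[0.55,0,0],0],
    [1,[1.1,0,0],0],
    [1,[1.4,0,0],0],
    [1,[1.3,0,-1.2],0],
    [1,[1.2,0.64,-1.2],0]
  ]
}}

```text
time_s: 4.45
eef_pos: [0.5742, -0.0732, 0.127]
tool_rot: [-179.7, 0.3, -152.7]
force: [0.7, 0.7, -0.9]
opening: -0.001
gripper_force: 0.0
```

```bash
cat > track.py <<'E'
from h import *
import sys,json,os
C=np.array([.6085,-.144]); PT=np.radians(-166.8)
def ang(im):
    m=redmask(im); m[:150]=0; m[:,:180]=0; m[:,285:]=0; m[270:]=0
    k,l,st,c=cv2.connectedComponentsWithStats(m)
    if k<2: return None
    i=1+np.argmax(st[1:,4]); p=plane("top",c[i],.05)[0,:2]-C
    return int(st[i,4]),round(float(np.hypot(*p)),4),round(float((np.arctan2(p[1],p[0])-PT)%(2*np.pi)),3)
for _ in range(int(sys.argv[1])):
    im=viewer.camera("top"); t=readout.get_state()["time_s"]-.05
    a=ang(im); print(round(t,3),a)
    if a: open("obs.txt","a").write(f"{t} {a[0]} {a[1]} {a[2]}\n")
print(readout.get_state()["eef_pos"])
E
python3 track.py 20
```

```text
4.45 (119, 0.0872, 3.365)
4.5 (97, 0.0889, 3.514)
4.55 (42, 0.0933, 3.619)
4.6 (12, 0.0962, 3.724)
4.65 None
4.7 None
4.75 None
4.8 None
4.85 None
4.9 None
4.95 None
5.0 None
5.05 None
5.1 None
5.15 (56, 0.0832, 5.707)
5.2 (117, 0.0828, 5.778)
5.25 (177, 0.0831, 5.854)
5.3 (169, 0.0838, 6.001)
5.35 (170, 0.0834, 6.143)
5.4 (173, 0.0833, 0.003)
[ 0.57126572 -0.07163732  0.12241014]
```

First pass happened at about 5.4 s at about 2.8 rad/s. I'm lowering to hover over the braking spot and will keep tracking.

>>> {"name": "arm_command", "arguments": {
  "motion": [
    [1,[0,0,1.0],0],
    [1,[0,0,1.26],0],
    [1,[0,0,1.26],0]
  ]
}}

```text
time_s: 5.82
eef_pos: [0.5709, -0.0715, 0.0591]
tool_rot: [179.9, -0.1, -152.6]
force: [0.2, 0.8, 0.8]
opening: 0.002
gripper_force: 0.0
```

```bash
python3 track.py 12
```

```text
5.825 (161, 0.0828, 1.163)
5.875 (163, 0.0828, 1.296)
5.925 (160, 0.0833, 1.422)
5.975 (157, 0.0832, 1.55)
6.025 (155, 0.0834, 1.674)
6.075 (157, 0.0837, 1.801)
6.125 (156, 0.0842, 1.929)
6.175 (155, 0.084, 2.05)
6.225 (156, 0.0841, 2.17)
6.275 (158, 0.0846, 2.291)
6.325 (160, 0.0842, 2.411)
6.375 (156, 0.0846, 2.528)
[ 0.57130621 -0.0716878   0.05954408]
```

>>> {"name": "arm_command", "arguments": {
  "motion": [
    [1,[0,0,0.11],0],
    [1,[0,0,0.11],0]
  ]
}}

```text
time_s: 6.68
eef_pos: [0.5709, -0.0716, 0.0533]
tool_rot: [180.0, -0.0, -152.6]
force: [0.4, -0.9, 0.1]
opening: 0.003
gripper_force: 0.0
```

```bash
cat > fit.py <<'E'
import numpy as np
from scipy.optimize import least_squares
from scipy.integrate import solve_ivp
o=np.loadtxt("obs.txt"); o=o[(o[:,1]>140)&(o[:,0]>5.2)]
t=o[:,0]; th=np.unwrap(o[:,3]); th+=2*np.pi*(np.round((6.1-th[0])/6.283))
def sim(p,ts):
    a,b=.13*p[2],.17*p[2]; u=ts-t[0]; c=p[1]+a/b
    return p[0]+c*(1-np.exp(-b*u))/b-a/b*u
r=least_squares(lambda p:np.r_[(sim(p,t)-th)/.02,(p[2]-1)/.3],[th[0],2.8,1]); p=r.x
print("w0,k",p,"rms",np.std(sim(p,t)-th))
T=np.arange(t[-1],t[-1]+8,.005); S=sim(p,T)
for e in(-.2,-.1,0,.1): 
    i=np.searchsorted(S,4*np.pi+e); print(e,T[i] if i<len(T) else None,(S[i]-S[i-1])/.005 if i<len(T) else None)
E
python3 track.py 3; python3 fit.py
```

```text
6.675 (159, 0.085, 3.212)
6.725 (153, 0.0847, 3.32)
6.775 (153, 0.0846, 3.433)
[ 0.5712262  -0.07165482  0.05381258]
w0,k [5.85357873 2.92756771 0.89354626] rms 0.0014534558867849315
-0.2 8.19499999999997 1.5967262383057346
-0.1 8.25999999999997 1.5735249284315245
0 8.324999999999967 1.5505515737778808
0.1 8.389999999999965 1.5278039346615202
```

>>> {"name": "arm_command", "arguments": {
  "motion": [
    [1,[0,0,0.04],0],
    [1,[0,0,0.04],0]
  ]
}}

```text
time_s: 7.08
eef_pos: [0.5712, -0.0716, 0.0518]
tool_rot: [180.0, -0.0, -152.6]
force: [-0.5, 0.2, 0.7]
opening: 0.001
gripper_force: 0.0
```

```bash
python3 track.py 17|tail -3; python3 fit.py
```

```text
7.825 None
7.875 (31, 0.0864, 5.765)
[ 0.57126408 -0.07162571  0.05192168]
w0,k [5.85357873 2.92756771 0.89354626] rms 0.0014534558867849315
-0.2 8.19499999999997 1.5967262383057346
-0.1 8.25999999999997 1.5735249284315245
0 8.324999999999967 1.5505515737778808
0.1 8.389999999999965 1.5278039346615202
```

```bash
python3 track.py 5; python3 fit.py
```

```text
7.925 (68, 0.0849, 5.811)
7.975 (100, 0.0841, 5.852)
8.025 (140, 0.0837, 5.9)
8.075 (171, 0.0834, 5.943)
8.125 (172, 0.084, 6.032)
[ 0.57126726 -0.07165563  0.05189326]
w0,k [5.85694115 2.90731715 0.84311824] rms 0.0031680995086978605
-0.2 8.160000000000005 1.6558821463103612
-0.1 8.220000000000015 1.6351548119970971
0 8.285000000000025 1.6129004409982883
0.1 8.345000000000034 1.5925411561688918
```

>>> {"name": "arm_command", "arguments": {
  "motion": [
    [1,[0,0,0.065],0],
    [1,[0,0,0.055],0],
    [1,[0,0,0.055],0]
  ]
}}

```text
time_s: 8.55
eef_pos: [0.5719, -0.0716, 0.05]
tool_rot: [-180.0, 0.1, -152.6]
force: [-0.6, 3.5, 16.1]
opening: -0.001
gripper_force: 8.2
```

```bash
python3 track.py 3; python3 -c "
from h import *
print(readout.get_state()['force'])"
```

```text
8.55 (172, 0.0832, 6.247)
8.6 (172, 0.0832, 6.247)
8.65 (172, 0.0832, 6.247)
[ 0.57185582 -0.07154696  0.04996248]
[-1.64805266  3.71820948 16.43714094]
```

The disc stopped at -0.036 rad from the pointer, well inside the field's ±0.218. Now I lift straight up and move well clear.

>>> {"name": "arm_command", "arguments": {
  "motion": [
    [1,[0,0,-0.3],0],
    [1,[0,0,-1.4],0],
    [1,[0,0,-2.2],0],
    [1,[0,0,-2.2],0],
    [1,[0,0,-2.2],0]
  ]
}}

```text
time_s: 9.32
eef_pos: [0.5709, -0.0716, 0.159]
tool_rot: [180.0, -0.0, -152.6]
force: [0.4, 0.5, -0.4]
opening: 0.003
gripper_force: 0.0
```

```bash
python3 track.py 2; python3 - <<'E'
from h import *
im=viewer.camera("top"); cv2.imwrite("pics/end.png",cv2.resize(im[130:290,150:350],None,fx=3,fy=3))
E
```

```text
9.325 (169, 0.0835, 0.099)
9.375 (169, 0.0835, 0.103)
[ 0.57060052 -0.07150929  0.1581745 ]
```

View pics/end.png

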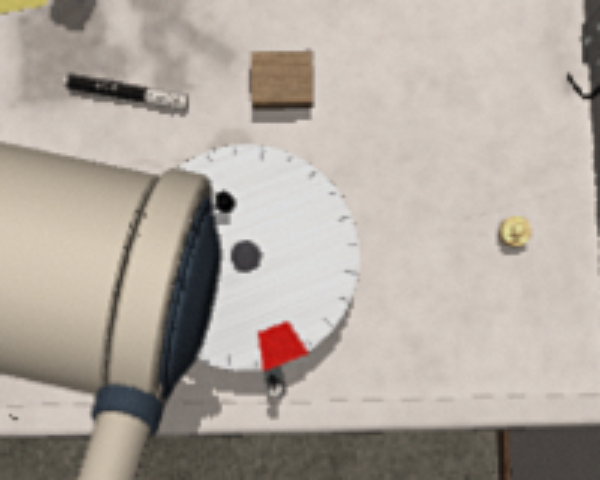

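The pointer, at about (273,375) in the crop, still points into the red wedge, but the release nudged the disc by about 0.13 rad. I'm checking whether it settles.

```bash
python3 track.py 10
```

```text
9.475 (171, 0.0831, 0.123)
9.525 (171, 0.0832, 0.131)
9.575 (170, 0.0834, 0.134)
9.625 (169, 0.0833, 0.149)
9.675 (168, 0.0833, 0.151)
9.725 (169, 0.0833, 0.153)
9.775 (171, 0.0833, 0.16)
9.825 (170, 0.0833, 0.167)
9.875 (169, 0.0832, 0.174)
9.925 (165, 0.0832, 0.181)
[ 0.57125934 -0.07165305  0.15913589]
```

It is still creeping at about 0.12 rad/s and would reach the field's edge. I'm braking again at once with a small backward drift, and will release gently this time.

>>> {"name": "arm_command", "arguments": {
  "motion": [
    [1,[0,0,1.25],0],
    [1,[0,0,2.1],0],
    [1,[-0.05,0,2.2],0],
    [1,[-0.18,0,2.2],0],
    [1,[-0.26,0,2.2],0]
  ]
}}

```text
time_s: 10.6
eef_pos: [0.584, -0.0659, 0.05]
tool_rot: [-179.9, 0.1, -152.6]
force: [0.4, -2.6, 8.6]
opening: -0.004
gripper_force: 4.0
```

```bash
python3 track.py 2; python3 -c "
from h import *
print(readout.get_state()['force'])"
```

```text
10.6 (171, 0.0835, 0.023)
10.65 (170, 0.0837, 0.02)
[ 0.58407684 -0.06579978  0.04998804]
[ 0.54491568 -1.51327157  9.3232918 ]
```

The disc is stopped near the middle of the field at 0.02 rad. Now a slow release.

>>> {"name": "arm_command", "arguments": {
  "motion": [
    [1,[0,0,-0.004],0],
    [1,[0,0,-0.008],0],
    [1,[0,0,-0.011],0],
    [1,[0,0,-0.014],0],
    [1,[0,0,-0.017],0]
  ]
}}

```text
time_s: 11.32
eef_pos: [0.5828, -0.0657, 0.0501]
tool_rot: [-180.0, 0.0, -152.6]
force: [0.8, -2.9, 4.0]
opening: 0.001
gripper_force: 1.9
```

```bash
python3 track.py 4; python3 -c "
from h import *
print(readout.get_state()['force'])"
```

```text
11.325 (170, 0.083, 0.04)
11.375 (170, 0.0832, 0.042)
11.425 (170, 0.083, 0.04)
11.475 (170, 0.0832, 0.04)
[ 0.582849   -0.06570251  0.0500365 ]
[ 1.0716164  -4.03576102  4.64106402]
```

>>> {"name": "arm_command", "arguments": {
  "motion": [
    [1,[0,0,-0.002],0],
    [1,[0,0,-0.004],0],
    [1,[0,0,-0.006],0],
    [1,[0,0,-0.008],0],
    [1,[0,0,-0.01],0]
  ]
}}

```text
time_s: 12.15
eef_pos: [0.5825, -0.0655, 0.0503]
tool_rot: [180.0, -0.0, -152.6]
force: [0.3, -0.1, -0.4]
opening: -0.001
gripper_force: 0.0
```

```bash
python3 track.py 3; python3 -c "
from h import *
print(readout.get_state()['force'])"
```

```text
12.15 (167, 0.0832, 0.043)
12.2 (168, 0.0833, 0.042)
12.25 (168, 0.0833, 0.042)
[ 0.58267817 -0.06556145  0.05041879]
[ 0.26814773  0.20345582 -0.57002613]
```

The finger is free of the disc, and the disc is still at 0.042 rad. I lift clear and verify.

>>> {"name": "arm_command", "arguments": {
  "motion": [
    [1,[0,0,-0.02],0],
    [1,[0,0,-0.1],0],
    [1,[0,0,-0.6],0],
    [1,[0,0,-1.6],0],
    [1,[0,0,-1.6],0]
  ]
}}

```text
time_s: 12.92
eef_pos: [0.5848, -0.0661, 0.1341]
tool_rot: [-179.8, 0.3, -152.6]
force: [-0.2, -0.0, 0.1]
opening: -0.003
gripper_force: 0.0
```

```bash
python3 track.py 12 | awk 'NR%4==1'
```

```text
12.925 (167, 0.0832, 0.043)
13.125 (168, 0.0831, 0.042)
13.325 (168, 0.0833, 0.042)
[ 0.58269833 -0.06564712  0.13024656]
```

```bash
python3 -c "
from h import *
print(arm.close_job())"
```

```text
the job is handed in; nothing more can be done
None
```

The job is handed in: the disc is at rest with the pointer in the red field, about 0.04 rad off its middle, after one free pass and braking on the second. It needed a second press, because the first release nudged the disc and it crept to about 0.2 rad, near the field's edge; that press also drew it back. The finger is clear, and I did not touch the peg after the flick or the three loose objects.

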